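Put the grating insert away in the food processor's latched drawer

ROBOT

A 6-joint arm with a two-finger parallel gripper is mounted at the origin on the work surface. World frame = base frame: x ahead of the robot, y to its left, z up, the work surface at z = 0. Lengths are in mm, angles in rad, forces in N, time in s.
With the tool pointing down it reaches from about 300 to 775 mm from the base axis. Payload 14.6 kg.
Tool frame: the origin (TCP) lies at the very end of the fingers, on their centre line; the grasp point (between the pads) lies 19 mm behind it (ctrl.tcp_to_grasp is the distance from the TCP to the grasp point, in mm); x points along the fingers, z is the direction in which the jaws open and shut, and the axes are right-handed (so a half turn about x gives the same grasp; the last joint's range is limited). The gripper opens to 94 mm and grips with 3 to 60 N. Pads are 16 mm wide; open, the fingers measure 119 mm over their backs; the gripper's body (75 mm by 177 mm) begins 78 mm behind the grasp point.
Start: joints at [1.168, 0.3, 1.521, -0, 1.321, -0.067], TCP at [181.236, 519.272, 205.446] pointing down, gripper open.
Joint ranges: [-3.03, 3.03], [-0.79, 2.21], [0.23, 2.52], [-1.04, 4.18], [0, 3.07], [-2.55, 2.55]. Speed limits (rad/s): [2.22, 2.22, 2.57, 3.14, 3.14, 3.14].

INTERFACE

Orientations are given as a rotation vector (axis times angle).
In Python, from cell import ctrl gives the robot as it stands. The module is installed in compiled form; this text tells all that it offers.
- The arm moves only by the shell command python3 -m pendant 'ROWS'. ROWS is JSON, a list of rows, each a list of 3 entries, a list of its own where there are three numbers: the turn, a rotation vector about the tool's x, y, z in rad, then the shift along the tool's x, y, z in mm, then the closure, from -1 (fully open) to 1 (shut), so that 0 is half open. In form: [[[rx, ry, rz], [tx, ty, tz], hand], ...]. A call has 1 to 5 rows; each row shifts and turns the commanded pose from where the row before left it, along the tool's axes as they then stand; what a row does not reach is not made up. A row lasts 1/12 s, in which the tool goes at most 41.7 mm and 7.16 degrees, less where a joint would pass 70% of its speed; a pose out of reach is approached as far as the arm can. A call is refused whole if a number of a shift passes 41.7 or a number of a turn 0.125, either way. A call with a gripper value outside its range is refused whole. The fingers move at their own pace and stop on an object; the grip force is fixed at half the most. Time passes only in rows, so rows that do not move let the fingers close. It gives the time, the measured TCP pose, the force and the opening at its end, in the units of the state.
- ctrl.sense(): the state, without advancing time (a new reading comes with each control period).
- ctrl.grab_frame(name): name is "side" or "top"; returns a dict with "frame" (480x640x3 uint8, red, green, blue), "fov_y" (degrees; the focal length in pixels is half the picture's height over the tangent of half this angle, whatever the lens; pixels are square), "cx", "cy" (the principal point, pixels), "camera_from_world" (4x4, takes a point from world to camera coordinates). Camera axes: x right, y up, looking along -z (the intrinsics and any distortion apply to the point x, -y, -z); pixel columns grow to the right and rows downward; lengths in mm; the calibration is good to about 2 mm. A picture is of the moment at which its call begins. There is no depth.
- ctrl.job_done(): hands the job in, once; it reports no verdict.
Trained networks look in the newest picture that a camera, given by its name, has taken for a name from the list of things; names that differ only in an ending like _2 or _b are one class to them, and where a whole thing is asked for, a point or a joint stands for the part that bears it (a point fixed in the world has none). Each returns a list of dicts, best first, with "conf" (0 to 1); they miss things now and then, are a little off and sometimes report something else, mostly with a low value. They report only what shows in the picture. A call takes as long as a camera call. They do not tell look-alikes from the thing itself.
- ctrl.spot_in(camera, name): "position" ([x, y, z] in mm, in the coordinates of the camera as it stood for that picture, good to about 4 mm: the middle of the surface that is visible of it).
The state is a dict: "time_s": time; "joint_positions": joint angles; "joint_vel": joint speeds; "effort": joint torques, N m; "position": TCP position; "tool_rot": TCP orientation; "contact_force": force on the tool from outside, world axes, zero at the start; "wrist_torque": the same for the moment, N m; "finger_gap": finger opening in mm.
Only numpy, scipy, OpenCV 4.12 (cv2) and the standard library are available. Lean on these libraries where they do the work, as an engineer would, in place of code of your own. Each camera call takes 0.05 s, during which the arm holds its last target.

TASK

Put the grating insert from the chopping board away in the food processor: press the rectangular release key so that the storage drawer pops out, lay the insert flat, grip upwards, in the drawer's front compartment and let go, then push the drawer home, firmly but without ramming it, until it clicks and stays shut. Do not press the round start button, and leave the bowl, spatula, jar and cup where they are.

Things in the scene. Friction and masses are not known exactly. Their poses are not given: they have to be found in the camera images.
- machine: Food processor, fixed; place and yaw vary. White base 260 mm deep (own x) x 210 wide x 88 high, origin under its centre on the counter; front face at own x = -130, facing own -x (to the robot). At the rear a clear bowl 134 mm across, centred at own x = +55, lid and knob up to 190 mm above the counter; the top is free from own x = -130 to -12 but for key and start button.
- drawer (a joint): Storage drawer, slides out along the machine's own -x. In m: 0 = panel touching the base's face, 0.090 = fully open. A spring (5 N shut, 2 N open) drives it open unless latched. It latches at 0 to 0.013, a place that varies from start to start; to catch, it must go about 1 mm further in, and a rigid stop lies 3 mm further in. So push until the stop is felt (about 18 N), then let go.
- drawer_front (a point): Centre of the outer face of the drawer's grey front panel: 200 mm wide, 12 thick, from 6 to 76 mm above the counter; this point is 50 mm above it. Axes as the machine's (x points into the base); moves with the drawer. Pushing it in takes 2 to 5 N, rising to 8 to 12 N on the catch ramp over the last 20 mm, 4 to 5 N after the click, then the stop (18 N and more). Over 35 N is ramming.
- drawer_bay (a point): Floor centre of the drawer's front compartment, 45 mm behind the front panel's outer face, 10 mm above the counter; axes as the machine's; moves with the drawer. Compartment 66 mm (x) x 158 (y); side walls and divider reach 45 mm above the counter, front panel 76. With the drawer open it lies wholly ahead of the base. Ceiling inside the base 76 mm: an insert that stands or leans would jam.
- key (a joint): Sprung release key on top of the base. In m: 0 up, grows as pressed, 0.010 fully down. Takes 1.6 N at first, 6 N at the bottom; the drawer is released at 4 to 6 mm (4 to 5 N). It springs back by itself, and dips and springs back as the drawer clicks home.
- key_top (a point): Centre of the top face of the release key: a white rectangular key 20 mm (machine's x) x 48 mm (y), standing 14 mm above the base's top (102 mm above the counter) in a grey bezel, 31 to 44 mm behind the base's front face; its place along y varies.
- start (a joint): Round start button, 26 mm across, on the base's top, at own x = -92, y = -72 of the machine, right of the key seen from the robot. Value in m: 0 up, grows when pressed, 0.006 fully down. It must not be pressed.
- insert: Grating insert: rectangular steel plate 54 mm (own x) x 112 mm (own y) x 12 mm thick with low teeth, and on its middle an upright grey grip ridge 42 mm long (own x), 12 mm thick (own y), top at 40 mm above the underside. Origin at the centre of the underside, z up through the grip. About 0.12 kg. Lies on the chopping board at the start; both ways round (half turn about z) are equal.
- board: Dark wooden chopping board, fixed, 200 mm (own x) x 150 (y) x 18 high, with a steel handle on its +y side. Origin under its centre.
- bowl: White mixing bowl, 210 mm across, 95 high, origin under its centre. Leave it.
- spatula: Grey spatula lying on the counter, its own x along the handle. Leave it.
- jar: Glass jar 68 mm across, 100 high, origin under its centre. Leave it.
- cup: Small white cup 70 mm across, 50 high, origin under its centre. Leave it.
Not all that is in view belongs to the job. Leave any blue look-alike of the insert alone.

How it is judged:
By the outcome, as a careful person would: the job done as asked, in the order asked, and still so for the second after the job is handed in, with the robot touching nothing.
It also fails if it takes over 72 s, if anything falls off the work surface, if the arm or the gripper's body presses on something with over 40 N, if the wrist force passes 120 N, or if a joint passes its speed limit or range.

## Working session

There is one attempt and no reset: what is moved stays moved. The work goes in short steps, Python scripts to look and compute and a shell command to move; the robot and the scene stay as the last step left them, time stands still between calls to the robot, and variables do not carry over. Pictures are saved under pics/ and viewed, and the job is handed in when it is done.

```bash
mkdir -p pics; ls; cat > h.py <<'E'
import numpy as np, cv2
from cell import ctrl
from scipy.spatial.transform import Rotation as R
def snap(n,f):
    d=ctrl.grab_frame(n); cv2.imwrite('pics/'+f,d['frame'][:,:,::-1]); return d
E
python3 - <<'E'
from h import *
s=ctrl.sense(); print(s)
for n in('side','top'):
    d=snap(n,n+'0.png'); print({k:v for k,v in d.items() if k!='frame'})
    for t in('machine','drawer_front','key_top','insert','board','start','bowl','jar','cup','spatula'):
        r=ctrl.spot_in(n,t)
        M=np.linalg.inv(np.array(d['camera_from_world']))
        print(t,[(round(q['conf'],2),(M@np.r_[q['position'],1])[:3].round(0)) for q in r])
print(ctrl.sense()['time_s'])
E
```

```text
pics
{'time_s': 0.0, 'joint_positions': array([ 1.16837450e+00,  3.00479194e-01,  1.52152425e+00, -1.86857242e-06,
        1.32068207e+00, -6.65668254e-02]), 'joint_vel': array([ 0.0003648 , -0.00071459,  0.00110082,  0.00022623,  0.0017677 ,
       -0.0006297 ]), 'effort': array([-2.26878648e-03, -5.31816351e+01, -3.52730978e+01,  7.06924126e-02,
        2.46304966e-02, -4.87463228e-05]), 'position': array([181.16100843, 519.05942698, 204.90592418]), 'tool_rot': array([-0.9589353 ,  1.35052847,  0.95798572]), 'contact_force': array([ 0.35101036, -0.24186654,  0.96280547]), 'wrist_torque': array([ 0.00976743,  0.00591181, -0.0070949 ]), 'finger_gap': 94.38499478181156}
{'fov_y': 55.4966069347133, 'cx': 309.6929777603613, 'cy': 240.4327412172106, 'camera_from_world': array([[ 9.92194715e-01, -1.24697193e-01, -5.08197693e-04,
        -5.06333525e+02],
       [ 8.52789604e-02,  6.75565764e-01,  7.32351280e-01,
        -1.30982037e+02],
       [-9.09788280e-02, -7.26678408e-01,  6.80926828e-01,
        -1.33652984e+03],
       [ 0.00000000e+00,  0.00000000e+00,  0.00000000e+00,
         
[... 1016 characters left out ...]
ne [(0.74, array([ 737., -144.,   89.]))]
drawer_front [(0.67, array([ 609., -179.,   62.])), (0.34, array([ 652., -131.,  105.]))]
key_top [(0.51, array([ 652., -130.,  101.]))]
insert [(0.64, array([ 738., -141.,   89.])), (0.59, array([496., 288.,  29.])), (0.57, array([436., 106.,  12.])), (0.53, array([ 362., -525.,   38.])), (0.44, array([456., 286.,  23.]))]
board [(0.71, array([456., 283.,  19.]))]
start [(0.68, array([ 672., -239.,  113.]))]
bowl [(0.84, array([ 361., -524.,   37.])), (0.74, array([ 738., -141.,   90.]))]
jar [(0.79, array([611., 412.,  89.]))]
cup [(0.6, array([484., 514.,  29.]))]
spatula [(0.9, array([716., 288.,   1.])), (0.65, array([ 655., -130.,  104.]))]
1.1
```

View pics/side0.png

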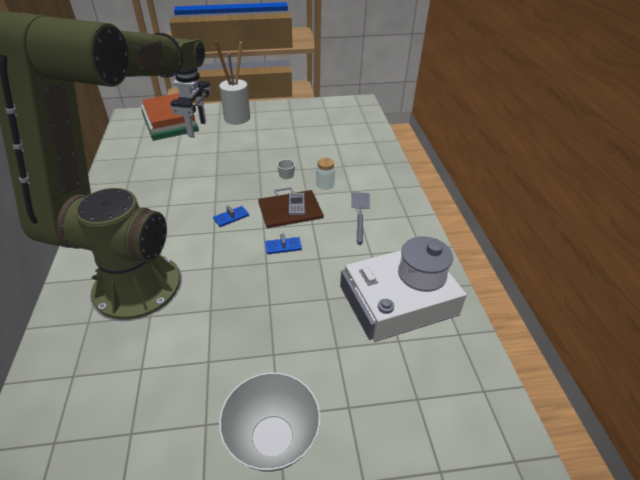

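View pics/top0.png

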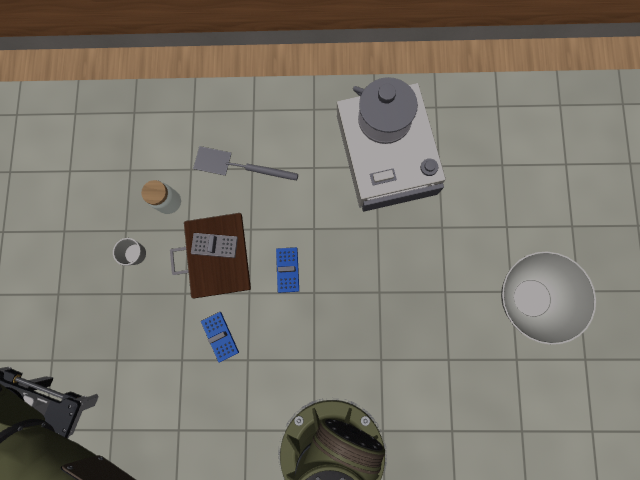

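The pictures show three insert candidates. The steel-grey one lies on the dark board at top (213,245) / side (297,204). The blue ones are at top (287,270) and (219,337), which are side (283,245) and (231,215). Only the grey one is steel and on the board, so it is the one meant. I'll confirm it in an enlarged crop.

```bash
python3 - <<'E'
import cv2,numpy as np
t=cv2.imread('pics/top0.png');s=cv2.imread('pics/side0.png')
a=cv2.resize(t[205:305,165:305][:,:],None,fx=4,fy=4,interpolation=cv2.INTER_CUBIC)[:300,:400]
b=cv2.resize(s[180:240,245:325],None,fx=5,fy=5,interpolation=cv2.INTER_CUBIC)[:300,:400]
c=cv2.resize(t[140:215,335:450],None,fx=400/115,fy=4,interpolation=cv2.INTER_CUBIC)
d=cv2.resize(s[245:335,335:470],None,fx=400/135,fy=300/90,interpolation=cv2.INTER_CUBIC)
cv2.imwrite('pics/crop1.png',np.vstack([np.hstack([a,b]),np.hstack([c,d])]))
E
```

```text
(no output)
```

View pics/crop1.png

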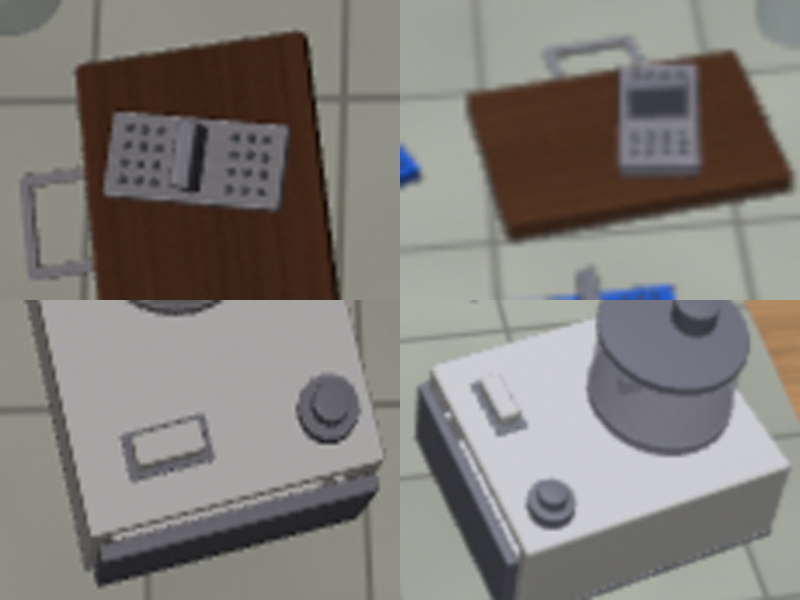

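The crop confirms it: the steel-grey insert with a grip ridge, lying flat on the board. Next I triangulate the points.

```bash
cat >> h.py <<'E'
CAM={}
def cam(n,d=None):
    if d is None: d=CAM.get(n) or ctrl.grab_frame(n)
    CAM[n]=d
    f=240/np.tan(np.radians(d['fov_y']/2)); T=np.array(d['camera_from_world'])
    return f,d['cx'],d['cy'],T
def P(n):
    f,cx,cy,T=cam(n); K=np.array([[f,0,cx],[0,f,cy],[0,0,1.]])
    return K@np.diag([1,-1,-1.])@T[:3]
def proj(n,X):
    X=np.atleast_2d(X); q=np.c_[X,np.ones(len(X))]@P(n).T; return q[:,:2]/q[:,2:]
def tri(ut,us):
    X=cv2.triangulatePoints(P('top'),P('side'),np.array(ut,float).reshape(2,1),np.array(us,float).reshape(2,1)).ravel(); return X[:3]/X[3]
def atz(n,u,z):
    M=P(n); A=np.c_[M[:,0],M[:,1],M[:,2]*z+M[:,3]]; q=np.linalg.solve(A,[u[0],u[1],1]); return q[:2]/q[2]
E
python3 - <<'E'
from h import *
from scipy.optimize import least_squares
ins={'top':[(193,233),(237,236.25),(234.5,257.2),(191.3,253)],'side':None}
for u in ins['top']: print('ins top@30',atz('top',u,30).round(1))
for u in [(289,193),(304.4,193.6),(305,212.6),(288.6,212.6)]: print('ins side@30',atz('side',u,30).round(1))
# correspond: top-left px (193,233)=far y+, x+ ; side: up=+y,right=+x
for a,b in [((193,233),(304.4,193.6)),((191.3,253),(289,193)),((237,236.25),(305,212.6)),((234.5,257.2),(288.6,212.6))]: print('tri ins',tri(a,b).round(1))
for n,a,b in [('FL',(362.3,200),(345.8,266)),('FR',(444.3,180.5),(377.2,321.5)),('key',(384.2,175.75),(368,274.1)),('start',(335+330/3.478,140+100/4),(335+150/2.963,245+193/3.33))]:
    print(n,tri(a,b).round(1), atz('top',a,88).round(1),atz('side',b,88).round(1))
E
```

```text
ins top@30 [530.2 346.7]
ins top@30 [520.8 234.4]
ins top@30 [467.8 239.2]
ins top@30 [479.2 348.7]
ins side@30 [480.4 349. ]
ins side@30 [534.1 338.7]
ins side@30 [523.8 233.7]
ins side@30 [469.1 240.7]
tri ins [533.6 349.8  21.2]
tri ins [479.8 348.7  30.2]
tri ins [522.6 234.8  28.9]
tri ins [468.3 238.9  31.3]
FL [600.1 -79.2  83.5] [596.5 -79. ] [601.3 -82.9]
FR [ 644.3 -277.5   83.8] [ 642.4 -276.5] [ 643.9 -280.4]
key [ 652.5 -131.5  100. ] [ 656.1 -132.9] [ 656.  -120.7]
start [ 674.3 -239.7  106.4] [ 681.6 -243.7] [ 679.  -225.5]
```

```bash
python3 - <<'E'
from h import *
from scipy.optimize import least_squares
cam('top');cam('side')
obs=[('top',(-130,105,88),(362.3,200)),('top',(-130,-105,88),(444.3,180.5)),('side',(-130,105,88),(345.8,266)),('side',(-130,-105,88),(377.2,321.5)),('side',(130,-105,88),(465.6,295.1)),('top',(-92,-72,106),(335+330/3.478,165)),('side',(-92,-72,106),(335+150/2.963,245+193/3.33)),('top',(130,105,88),(337.5,99.5)),('top',(130,-105,88),(419,85.5))]
def W(p,q): return R.from_euler('z',p[2]).apply(np.array(q,float))+[p[0],p[1],0]
def res(p): return np.concatenate([proj(n,W(p,q))[0]-u for n,q,u in obs])
r=least_squares(res,[737,-144,.21],loss='soft_l1'); p=r.x; print(p, np.degrees(p[2]));print(r.fun.reshape(-1,2).round(1))
k=np.array([652.5,-131.5,0])-[p[0],p[1],0]; print('key own',R.from_euler('z',-p[2]).apply(k))
t=cv2.imread('pics/top0.png');s=cv2.imread('pics/side0.png')
out=[]
for n,im,(x,y,w,h) in [('top',t,(330,75,120,140)),('side',s,(335,235,135,110))]:
    z=600/h if n=='top' else 400/w; z=min(z,400/w)
    c=cv2.resize(im[y:y+h,x:x+w],None,fx=z,fy=z,interpolation=cv2.INTER_CUBIC)
    for Z in (0,88):
        q=proj(n,np.array([W(p,(a,b,Z)) for a,b in((-130,-105),(-130,105),(130,105),(130,-105))])); q=((q-[x,y]+.5)*z).astype(int)
        cv2.polylines(c,[q],True,(0,255,0) if Z else (0,0,255),1)
    q=proj(n,[W(p,(-92,-72,106)),(652.5,-131.5,102)]);
    for v in ((q-[x,y]+.5)*z).astype(int): cv2.circle(c,tuple(int(i) for i in v),3,(255,0,0),-1)
    o=np.zeros((500,400,3),np.uint8); o[:min(500,c.shape[0]),:c.shape[1]]=c[:500,:400]; out.append(o)
cv2.imwrite('pics/fit.png',np.hstack(out)); 
E
```

```text
[ 7.47843320e+02 -1.50857084e+02  2.11552965e-01] 12.12109203589573
[[-1.5 -0.9]
 [ 1.8 -0.2]
 [-1.4 -1.8]
 [-0.4  0.2]
 [ 1.5 -0.1]
 [ 0.4  1. ]
 [-0.1  0.3]
 [-0.4  0.9]
 [ 0.1 -3. ]]
key own [-89.1531651   38.94558456   0.        ]
```

View pics/fit.png

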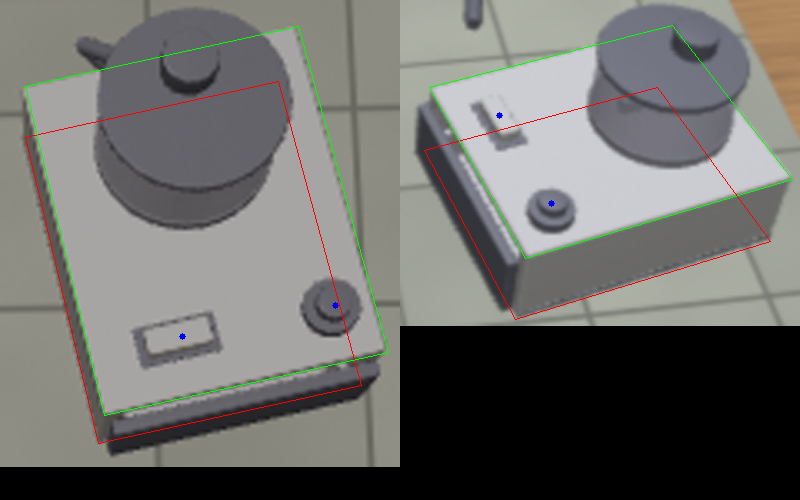

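```bash
cat >> h.py <<'E'
MP=(747.8,-150.9,0.2116)
def mw(x,y,z): return R.from_euler('z',MP[2]).apply([x,y,z])+[MP[0],MP[1],0]
def own(X): return R.from_euler('z',-MP[2]).apply(np.array(X)-[MP[0],MP[1],0])
def plan(pos,yaw,half=None):
    "tool x down, tool z along +-yaw's y axis: turn needed and world-frame->tool shift (after turn)"
    s=ctrl.sense(); C=R.from_rotvec(s['tool_rot']); best=None
    for sg in (1,-1):
        y=np.array([-np.sin(yaw),np.cos(yaw),0])*sg; x=np.array([0,0,-1.]); 
        T=R.from_matrix(np.c_[x,np.cross(y,x),y]); rv=(C.inv()*T).as_rotvec()
        if best is None or np.linalg.norm(rv)<np.linalg.norm(best[0]): best=(rv,T)
    d=np.array(pos)-s['position']
    print('t',round(s['time_s'],2),'pos',s['position'].round(1),'F',s['contact_force'].round(1),'gap',round(s['finger_gap'],1),'j',s['joint_positions'].round(2))
    print('turn',best[0].round(3),'shift pre-turn frame',C.inv().apply(d).round(1),'shift post-turn frame',best[1].inv().apply(d).round(1))
    print('tool axes\n',C.as_matrix().round(3))
E
python3 - <<'E'
from h import *
k=[652.5,-131.5,180]; print(own([652.5,-131.5,0]))
plan(k,MP[2])
E
```

```text
[-89.09996597  38.98263798   0.        ]
t 1.3 pos [181.2 519.3 205.5] F [-0.3  0.1 -0.2] gap 93.9 j [ 1.17  0.3   1.52  0.    1.32 -0.07]
turn [-0.547  0.     0.   ] shift pre-turn frame [  25.4 -659.4 -459.2] shift post-turn frame [  25.5 -324.1 -735.2]
tool axes
 [[ 0.    -0.944  0.33 ]
 [ 0.     0.33   0.944]
 [-1.    -0.     0.   ]]
```

```bash
python3 -m pendant '[[[-0.109,0,0],[0,-30,-22],1],[[-0.109,0,0],[0,-28,-25],1],[[-0.109,0,0],[0,-24,-28],1],[[-0.109,0,0],[0,-21,-30],1],[[-0.109,0,0],[0,-18,-32],1]]'; python3 -m pendant '[[[0,0,0],[0,-15,-34],1],[[0,0,0],[0,-15,-34],1],[[0,0,0],[0,-15,-34],1],[[0,0,0],[0,-15,-34],1],[[0,0,0],[0,-15,-34],1]]';python3 - <<'E'
from h import *
plan([652.5,-131.5,180],MP[2])
E
```

```text
time_s: 1.72
position: [286.8, 365.8, 205.6]
tool_rot: [-1.365, 1.1, 1.365]
contact_force: [0.8, -0.8, 0.7]
finger_gap: 64.1
time_s: 2.13
position: [395.5, 214.9, 205.7]
tool_rot: [-1.361, 1.103, 1.361]
contact_force: [1.2, 0.8, 0.1]
finger_gap: 30.6
t 2.13 pos [395.5 214.9 205.7] F [1.2 0.8 0.1] gap 30.6 j [ 0.42  0.07  1.79 -0.    1.28 -1.36]
turn [-0.003  0.     0.001] shift pre-turn frame [  25.8 -179.7 -392.1] shift post-turn frame [  25.7 -178.5 -392.6]
tool axes
 [[ 0.001 -0.978 -0.207]
 [ 0.    -0.207  0.978]
 [-1.    -0.001  0.   ]]
```

```bash
python3 -m pendant '[[[0,0,0],[0,-16,-36],1],[[0,0,0],[0,-16,-36],1],[[0,0,0],[0,-16,-36],1],[[0,0,0],[0,-16,-36],1],[[0,0,0],[0,-16,-36],1]]'; python3 -m pendant '[[[0,0,0],[0,-16,-36],1],[[0,0,0],[0,-16,-36],1],[[0,0,0],[0,-16,-36],1],[[0,0,0],[0,-16,-36],1],[[0,0,0],[6,-16,-36],1]]';python3 -m pendant '[[[-0.003,0,0],[10,-16,-36],1],[[0,0,0],[10,0,0],1],[[0,0,0],[0,0,0],1]]';python3 - <<'E'
from h import *
plan([652.5,-131.5,108],MP[2])
E
```

```text
time_s: 2.55
position: [511.1, 55.0, 205.6]
tool_rot: [-1.361, 1.103, 1.361]
contact_force: [0.6, 0.2, -0.1]
finger_gap: 0.7
time_s: 2.97
position: [627.0, -104.5, 200.4]
tool_rot: [-1.362, 1.103, 1.359]
contact_force: [0.7, 0.4, 0.8]
finger_gap: 0.5
time_s: 3.22
position: [648.3, -135.8, 175.9]
tool_rot: [-1.358, 1.105, 1.366]
contact_force: [-0.7, 0.1, -1.1]
finger_gap: 0.9
t 3.22 pos [ 648.3 -135.8  175.9] F [-0.7  0.1 -1.1] gap 0.9 j [-0.26  0.58  1.19  0.    1.37 -2.04]
turn [-0.002  0.002 -0.004] shift pre-turn frame [67.9 -5.2  3.2] shift post-turn frame [67.9 -5.   3.3]
tool axes
 [[-0.005 -0.978 -0.208]
 [ 0.001 -0.208  0.978]
 [-1.     0.004  0.002]]
```

```bash
python3 -m pendant '[[[0,0,0],[20,-2.5,1.5],1],[[0,0,0],[20,-2.5,1.5],1],[[0,0,0],[18,0,0],1],[[0,0,0],[0,0,0],1]]';python3 - <<'E'
from h import *
plan([652.5,-131.5,94],MP[2])
a=snap('side','s1.png')['frame'];b=snap('top','t1.png')['frame']
c=cv2.resize(a[225:325,325:458],None,fx=3,fy=3);d=cv2.resize(b[130:230,330:463],None,fx=3,fy=3)
cv2.imwrite('pics/c1.png',np.hstack([c,d])[:,:,::-1])
E
```

```text
time_s: 3.55
position: [651.5, -128.8, 118.6]
tool_rot: [-1.361, 1.103, 1.368]
contact_force: [0.4, 0.4, -0.5]
finger_gap: 0.4
t 3.55 pos [ 651.5 -128.8  118.6] F [ 0.4  0.4 -0.5] gap 0.4 j [-0.25  0.63  1.25  0.    1.27 -2.03]
turn [ 0.001  0.002 -0.004] shift pre-turn frame [24.6 -0.5 -2.9] shift post-turn frame [24.6 -0.4 -2.8]
tool axes
 [[-0.005 -0.977 -0.211]
 [ 0.001 -0.211  0.977]
 [-1.     0.004  0.002]]
```

View pics/c1.png

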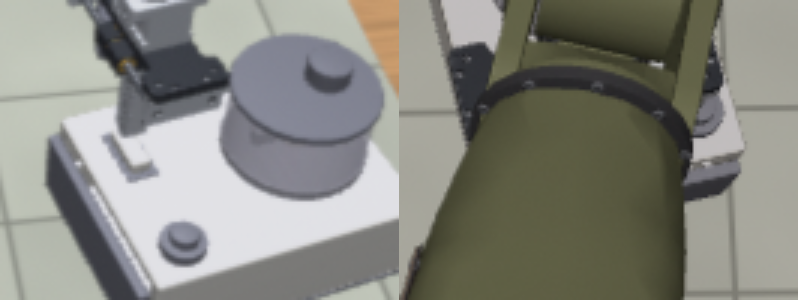

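The side crop shows the closed fingers just above the white key, at about (130,140) in the crop. They are clear of the lidded bowl and of the start button at (183,242). Next I press.

```bash
python3 -m pendant '[[[0,0,0],[8,0,-3],1],[[0,0,0],[7,0,0],1],[[0,0,0],[4,0,0],1],[[0,0,0],[2,0,0],1],[[0,0,0],[0,0,0],1]]';python3 -m pendant '[[[0,0,0],[2,0,0],1],[[0,0,0],[1,0,0],1],[[0,0,0],[0,0,0],1]]'; python3 - <<'E'
from h import *
plan([652.5,-131.5,94],MP[2])
snap('side','s2.png')
E
```

```text
time_s: 4.07
position: [653.8, -133.5, 100.5]
tool_rot: [-1.363, 1.102, 1.363]
contact_force: [-2.2, -0.0, 3.8]
finger_gap: 0.5
time_s: 4.32
position: [654.0, -133.5, 97.8]
tool_rot: [-1.364, 1.101, 1.363]
contact_force: [-0.4, -0.1, 0.1]
finger_gap: 0.5
t 4.32 pos [ 654.  -133.5   97.8] F [-0.4 -0.1  0.1] gap 0.5 j [-0.26  0.66  1.26  0.    1.23 -2.04]
turn [-0.    -0.     0.001] shift pre-turn frame [3.8 1.  2.3] shift post-turn frame [3.8 1.  2.3]
tool axes
 [[ 0.001 -0.978 -0.21 ]
 [-0.    -0.21   0.978]
 [-1.    -0.001 -0.   ]]
```

View pics/s2.png

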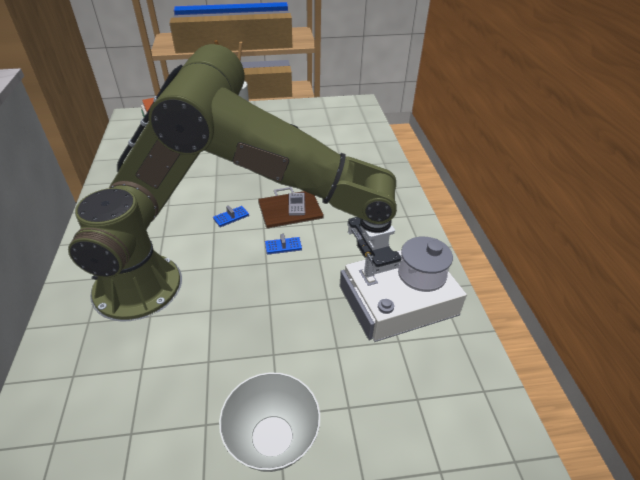

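The drawer is still shut at (360,300), so I press further.

```bash
python3 -m pendant '[[[0,0,0],[1.5,0,0],1],[[0,0,0],[0.5,0,0],1],[[0,0,0],[0,0,0],1]]';python3 -m pendant '[[[0,0,0],[1,0,0],1],[[0,0,0],[0,0,0],1]]';  python3 - <<'E'
from h import *
plan([652.5,-131.5,94],MP[2])
a=snap('side','s3.png')['frame']
cv2.imwrite('pics/c3.png',cv2.resize(a[205:345,315:475],None,fx=4,fy=4,interpolation=2)[:,:,::-1])
E
```

```text
time_s: 4.62
position: [653.9, -133.5, 95.6]
tool_rot: [-1.364, 1.102, 1.363]
contact_force: [-1.6, -1.7, 5.2]
finger_gap: 0.8
time_s: 4.78
position: [653.9, -133.5, 94.5]
tool_rot: [-1.364, 1.102, 1.363]
contact_force: [-0.6, -1.5, 5.0]
finger_gap: 0.6
t 4.78 pos [ 653.9 -133.5   94.5] F [-0.6 -1.5  5. ] gap 0.6 j [-0.26  0.66  1.26 -0.    1.22 -2.04]
turn [-0. -0.  0.] shift pre-turn frame [0.5 1.  2.3] shift post-turn frame [0.5 1.  2.3]
tool axes
 [[ 0.    -0.978 -0.21 ]
 [-0.    -0.21   0.978]
 [-1.    -0.    -0.   ]]
```

View pics/c3.png

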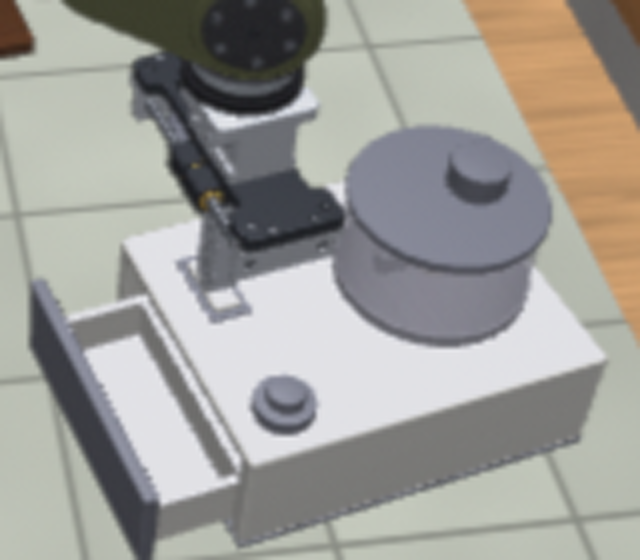

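The drawer has popped out. I lift and travel to the insert.

```bash
python3 -m pendant '[[[0,0,0],[-20,0,0],1],[[0,0,0],[-30,0,0],1],[[0,0,0],[-30,0,0],1]]';  python3 - <<'E'
from h import *
plan([500.5,292.5,120],-0.094)
E
```

```text
time_s: 5.08
position: [653.1, -133.1, 174.1]
tool_rot: [-1.361, 1.103, 1.366]
contact_force: [-0.9, 0.4, -0.0]
finger_gap: 0.5
t 5.08 pos [ 653.1 -133.1  174.1] F [-0.9  0.4 -0. ] gap 0.5 j [-0.26  0.59  1.18  0.    1.37 -2.04]
turn [ 0.306  0.001 -0.003] shift pre-turn frame [ 55.   59.7 448.1] shift post-turn frame [ 54.1 191.9 409.4]
tool axes
 [[-0.003 -0.978 -0.21 ]
 [ 0.001 -0.21   0.978]
 [-1.     0.003  0.002]]
```

```bash
python3 -m pendant '[[[0.1,0,0],[0,5,37],0],[[0.1,0,0],[0,8,36],0],[[0.106,0,0],[0,12,36],0],[[0,0,0],[0,16,34],0],[[0,0,0],[0,16,34],0]]';  python3 -m pendant '[[[0,0,0],[0,16,34],0],[[0,0,0],[0,16,34],0],[[0,0,0],[0,16,34],0],[[0,0,0],[0,16,34],0],[[0,0,0],[0,16,34],0]]'; python3 - <<'E'
from h import *
plan([500.5,292.5,120],-0.094)
E
```

```text
time_s: 5.5
position: [590.2, 44.8, 173.9]
tool_rot: [-1.138, 1.253, 1.139]
contact_force: [0.9, 1.4, 0.9]
finger_gap: 30.6
time_s: 5.92
position: [526.5, 221.6, 174.1]
tool_rot: [-1.139, 1.253, 1.14]
contact_force: [-0.3, 0.5, -0.1]
finger_gap: 47.1
t 5.92 pos [526.5 221.6 174.1] F [-0.3  0.5 -0.1] gap 47.1 j [ 0.33  0.37  1.5   0.    1.27 -1.14]
turn [-0.001 -0.    -0.001] shift pre-turn frame [54.1 32.6 68.2] shift post-turn frame [54.1 32.6 68.2]
tool axes
 [[-0.001 -0.996  0.094]
 [-0.     0.094  0.996]
 [-1.     0.001 -0.   ]]
```

```bash
python3 -m pendant '[[[0,0,0],[10,16,34],0],[[0,0,0],[10,16.5,34],0],[[0,0,0],[30,0,0],0],[[0,0,0],[35,0,0],0],[[0,0,0],[0,0,0],0]]'; python3 - <<'E'
from h import *
plan([500.5,292.5,34],-0.094)
a=snap('side','s4.png')['frame'];b=snap('top','t4.png')['frame']
c=cv2.resize(a[160:240,240:346],None,fx=3.75,fy=3.75);d=cv2.resize(b[200:300,160:293],None,fx=3,fy=3)
cv2.imwrite('pics/c4.png',np.hstack([c,d])[:,:,::-1])
E
```

```text
time_s: 6.33
position: [498.5, 289.9, 83.1]
tool_rot: [-1.139, 1.262, 1.144]
contact_force: [-0.4, -0.2, -1.7]
finger_gap: 47.2
t 6.33 pos [498.5 289.9  83.1] F [-0.4 -0.2 -1.7] gap 47.2 j [ 0.46  0.49  1.56  0.    1.1  -1.01]
turn [ 0.001 -0.005 -0.008] shift pre-turn frame [49.1 -2.2  3. ] shift post-turn frame [49.1 -1.7  2.7]
tool axes
 [[-0.009 -0.996  0.093]
 [-0.004  0.093  0.996]
 [-1.     0.008 -0.005]]
```

View pics/c4.png

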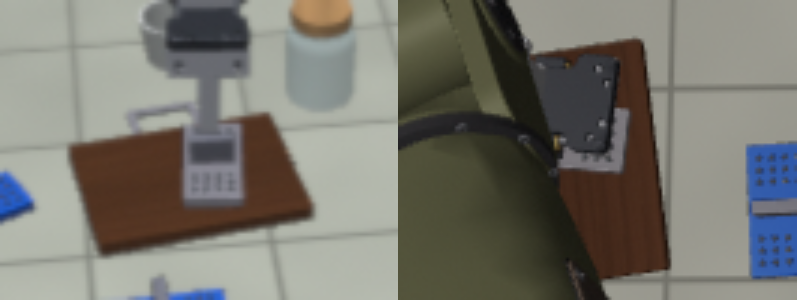

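In the side view the near finger, at about (207,120), is in line with the grip ridge. I go down and grip.

```bash
python3 -m pendant '[[[0,-0.004,-0.006],[20,-1,1],0],[[0,0,0],[18,0,1],0],[[0,0,0],[10,0,0],0],[[0,0,0],[0,0,0],0]]'; python3 - <<'E'
from h import *
plan([500.5,292.5,34],-0.094)
E
```

```text
time_s: 6.77
position: [503.2, 292.3, 41.3]
tool_rot: [-1.139, 1.247, 1.137]
contact_force: [0.3, 0.5, -0.8]
finger_gap: 47.5
t 6.77 pos [503.2 292.3  41.3] F [ 0.3  0.5 -0.8] gap 47.5 j [ 0.46  0.55  1.58  0.    1.01 -1.01]
turn [-0.001  0.003  0.005] shift pre-turn frame [ 7.2  2.8 -0.1] shift post-turn frame [ 7.3  2.7 -0. ]
tool axes
 [[ 0.005 -0.995  0.095]
 [ 0.003  0.095  0.995]
 [-1.    -0.005  0.003]]
```

```bash
python3 -m pendant '[[[0,0,0],[5,1.5,0],0],[[0,0,0],[0,0,0],0],[[0,0,0],[0,0,0],0]]'; python3 -m pendant '[[[0,0,0],[0,0,0],1],[[0,0,0],[0,0,0],1],[[0,0,0],[0,0,0],1],[[0,0,0],[0,0,0],1],[[0,0,0],[0,0,0],1]]'; python3 - <<'E'
from h import *
plan([500.5,292.5,34],-0.094)
E
```

```text
time_s: 7.02
position: [502.1, 293.0, 37.5]
tool_rot: [-1.14, 1.244, 1.136]
contact_force: [0.1, 0.3, 0.6]
finger_gap: 47.6
time_s: 7.43
position: [501.8, 292.9, 36.6]
tool_rot: [-1.14, 1.245, 1.136]
contact_force: [0.1, -0.5, 0.2]
finger_gap: 17.0
t 7.43 pos [501.8 292.9  36.6] F [ 0.1 -0.5  0.2] gap 17.0 j [ 0.47  0.55  1.59  0.    1.   -1.01]
turn [-0.001  0.004  0.006] shift pre-turn frame [ 2.6  1.3 -0.5] shift post-turn frame [ 2.6  1.2 -0.5]
tool axes
 [[ 0.007 -0.996  0.094]
 [ 0.003  0.094  0.996]
 [-1.    -0.006  0.004]]
```

```bash
python3 -m pendant '[[[0,0,0],[0,0,0],1],[[0,0,0],[0,0,0],1],[[0,0,0],[0,0,0],1]]'; python3 -m pendant '[[[0,0.004,0.006],[-10,0,0],1],[[0,0,0],[-30,0,0],1],[[0,0,0],[-35,0,0],1],[[0,0,0],[-25,0,0],1],[[0,0,0],[0,0,0],1]]'; python3 - <<'E'
from h import *
plan(mw(-187,0,150),MP[2])
a=snap('side','s5.png')['frame']
cv2.imwrite('pics/c5.png',cv2.resize(a[130:250,230:350],None,fx=4,fy=4,interpolation=2)[:,:,::-1])
E
```

```text
time_s: 7.68
position: [501.8, 292.9, 36.5]
tool_rot: [-1.139, 1.245, 1.137]
contact_force: [-0.3, 1.0, 0.8]
finger_gap: 11.8
time_s: 8.1
position: [503.4, 293.7, 141.8]
tool_rot: [-1.14, 1.245, 1.136]
contact_force: [-0.0, -0.7, 0.2]
finger_gap: 11.9
t 8.1 pos [503.4 293.7 141.8] F [-0.  -0.7  0.2] gap 11.9 j [ 0.47  0.43  1.5  -0.    1.2  -1.01]
turn [-0.306  0.003  0.007] shift pre-turn frame [  -9.5 -107.  -475.9] shift post-turn frame [  -8.2   41.5 -486. ]
tool axes
 [[ 0.007 -0.996  0.094]
 [ 0.003  0.094  0.996]
 [-1.    -0.006  0.004]]
```

View pics/c5.png

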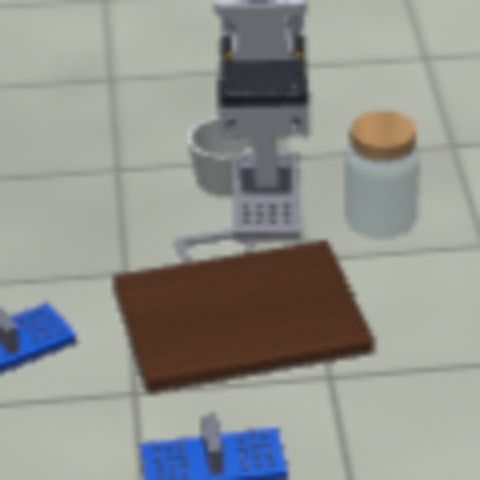

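The insert is lifted cleanly and hangs level. Before travelling I measure the open drawer.

```bash
python3 - <<'E'
from h import *
out=[]
for n,(x,y,w,h) in [('top',(330,140,130,100)),('side',(305,250,130,100))]:
    d=snap(n,n+'6.png'); cam(n,d); z=400/w
    c=cv2.resize(d['frame'][y:y+h,x:x+w,::-1],None,fx=z,fy=z,interpolation=cv2.INTER_CUBIC)
    def line(pts,col):
        q=((proj(n,np.array([mw(*p) for p in pts]))-[x,y]+.5)*z).astype(int); cv2.polylines(c,[q],True,col,1)
    X=-187
    line([(X-33,-79,45),(X+33,-79,45),(X+33,79,45),(X-33,79,45)],(0,255,0))
    line([(X-33,-79,10),(X+33,-79,10),(X+33,79,10),(X-33,79,10)],(0,0,255))
    line([(-232,-100,76),(-232,100,76)],(255,0,0)); line([(-232,-100,6),(-232,100,6)],(255,0,255))
    out.append(c)
cv2.imwrite('pics/c6.png',np.hstack(out))
E
```

```text
(no output)
```

View pics/c6.png

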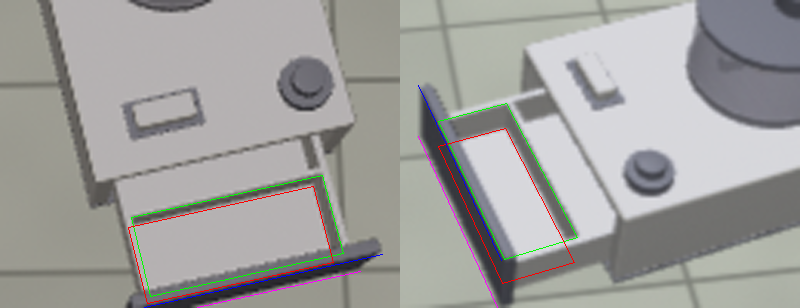

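```bash
python3 -m pendant '[[[-0.1,0,0],[0,-8,-36],1],[[-0.1,0,0],[0,-5,-37],1],[[-0.106,0,0],[0,-1,-37],1],[[0,0,0],[0,3,-37],1],[[0,0,0],[0,3,-37],1]]';  python3 -m pendant '[[[0,0,0],[0,3,-37],1],[[0,0,0],[0,3,-37],1],[[0,0,0],[0,3,-37],1],[[0,0,0],[0,3,-37],1],[[0,0,0],[0,3,-37],1]]'; python3 - <<'E'
from h import *
plan(mw(-184.5,0,130),MP[2])
E
```

```text
time_s: 8.67
position: [525.0, 107.2, 134.6]
tool_rot: [-1.363, 1.104, 1.366]
contact_force: [1.2, 1.0, -0.9]
finger_gap: 11.6
time_s: 9.08
position: [549.2, -76.8, 134.6]
tool_rot: [-1.361, 1.103, 1.366]
contact_force: [0.2, 0.5, -1.5]
finger_gap: 11.8
t 9.08 pos [549.2 -76.8 134.6] F [ 0.2  0.5 -1.5] gap 11.8 j [-0.2   0.38  1.59 -0.    1.18 -1.99]
turn [-0.     0.001 -0.003] shift pre-turn frame [   4.4    5.9 -114.2] shift post-turn frame [   4.6    5.9 -114.1]
tool axes
 [[-0.003 -0.978 -0.21 ]
 [ 0.001 -0.21   0.978]
 [-1.     0.003  0.001]]
```

```bash
python3 -m pendant '[[[0,0,0],[0,2,-38],1],[[0,0,0],[0,2,-38],1],[[0,0,0],[0,2,-38],1],[[0,0,0],[15,0,0],1],[[0,0,0],[0,0,0],1]]'; python3 - <<'E'
from h import *
plan(mw(-184.5,0,30),MP[2])
out=[]
for n,(x,y,w,h) in [('top',(330,140,130,100)),('side',(305,220,130,100))]:
    d=snap(n,n+'7.png'); out.append(cv2.resize(d['frame'][y:y+h,x:x+w,::-1],None,fx=3.07,fy=3.07,interpolation=2))
cv2.imwrite('pics/c7.png',np.hstack(out))
E
```

```text
time_s: 9.5
position: [566.3, -188.9, 117.0]
tool_rot: [-1.356, 1.105, 1.367]
contact_force: [-0.2, -0.3, -2.0]
finger_gap: 11.7
t 9.5 pos [ 566.3 -188.9  117. ] F [-0.2 -0.3 -2. ] gap 11.7 j [-0.38  0.49  1.47  0.    1.19 -2.16]
turn [-0.003  0.004 -0.005] shift pre-turn frame [87.  -1.4 -1.3] shift post-turn frame [87.  -0.9 -1. ]
tool axes
 [[-0.006 -0.978 -0.207]
 [ 0.002 -0.207  0.978]
 [-1.     0.005  0.004]]
```

View pics/c7.png

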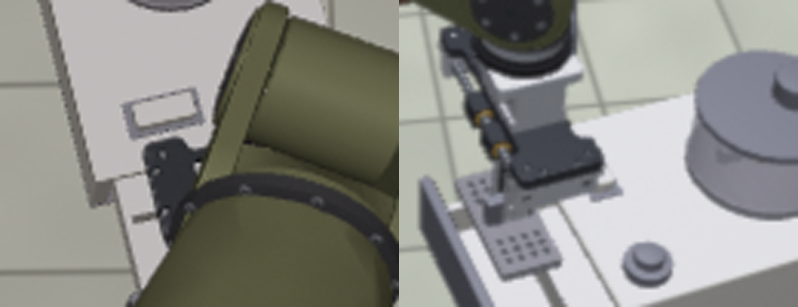

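```bash
python3 - <<'E'
from h import *
cam('side')
s=ctrl.sense(); o=own(s['position']); print(o)
for a in (-27,27):
  for b in (-56,56):
    print(a,b,proj('side',mw(o[0]-1.5+a,o[1]+b,o[2]-18.5+12)))
for u in ((324.5,279.6),(337.6,308.5),(357.1,303)): print(own([*atz('side',u,o[2]-6.5),0])-[*o[:2],0])
E
```

```text
[-183.51703362    2.69354214  120.69985128]
-27 -56 [[338.73494273 308.12344531]]
-27 56 [[322.88320098 276.56631755]]
27 -56 [[358.76192953 302.49157375]]
27 56 [[341.80817706 271.6295749 ]]
[-28.2696005   44.48931042   0.        ]
[-31.59023805 -56.16689928   0.        ]
[ 20.91854322 -56.12077321   0.        ]
```

```bash
python3 -m pendant '[[[0,0,0],[15,0,-1.5],1],[[0,0,0],[15,0,-1],1],[[0,0,0],[10,0,0],1],[[0,0,0],[0,0,0],1],[[0,0,0],[0,0,0],1]]'; python3 - <<'E'
from h import *
plan(mw(-183,0,30),MP[2]); print(own(ctrl.sense()['position']))
n='side'; x,y,w,h=(305,220,110,110)
d=snap(n,n+'8.png'); cv2.imwrite('pics/c8.png',cv2.resize(d['frame'][y:y+h,x:x+w,::-1],None,fx=5,fy=5,interpolation=2))
E
```

```text
time_s: 10.07
position: [568.8, -189.5, 81.6]
tool_rot: [-1.363, 1.101, 1.364]
contact_force: [0.7, 0.6, -1.3]
finger_gap: 11.8
t 10.07 pos [ 568.8 -189.5   81.6] F [ 0.7  0.6 -1.3] gap 11.8 j [-0.38  0.53  1.5   0.    1.11 -2.17]
turn [ 0.001  0.    -0.   ] shift pre-turn frame [51.6 -0.2  0.2] shift post-turn frame [51.6 -0.2  0.2]
tool axes
 [[-0.    -0.978 -0.211]
 [ 0.    -0.211  0.978]
 [-1.     0.     0.   ]]
[-1.83161941e+02 -1.67821396e-01  8.16400591e+01]
```

View pics/c8.png

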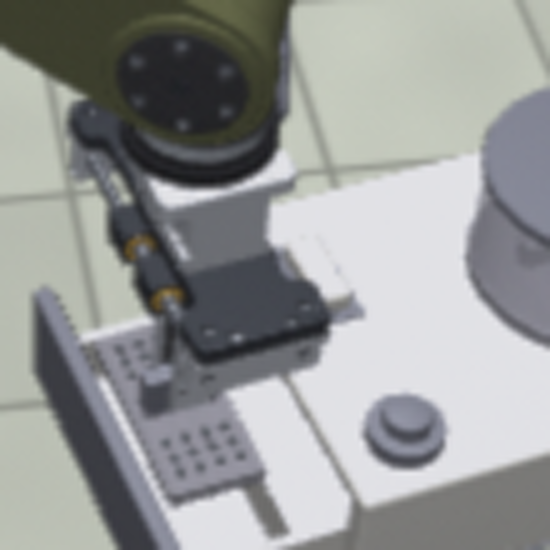

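The insert is over the compartment, with its near end at (215,480) between the front panel and the divider at (265,510). I go down and watch the force.

```bash
python3 -m pendant '[[[0,0,0],[8,0,0],1],[[0,0,0],[8,0,0],1],[[0,0,0],[4,0,0],1],[[0,0,0],[0,0,0],1]]';python3 -m pendant '[[[0,0,0],[8,0,0],1],[[0,0,0],[8,0,0],1],[[0,0,0],[0,0,0],1]]'; python3 - <<'E'
from h import *
plan(mw(-183,0,29),MP[2]); print(own(ctrl.sense()['position']))
n='side'; x,y,w,h=(305,220,110,110)
d=snap(n,n+'9.png'); cv2.imwrite('pics/c9.png',cv2.resize(d['frame'][y:y+h,x:x+w,::-1],None,fx=5,fy=5,interpolation=2))
E
```

```text
time_s: 10.45
position: [568.1, -190.0, 60.1]
tool_rot: [-1.362, 1.102, 1.365]
contact_force: [0.1, -0.4, -1.9]
finger_gap: 11.8
time_s: 10.7
position: [567.9, -189.9, 43.5]
tool_rot: [-1.361, 1.102, 1.365]
contact_force: [-1.1, 0.3, -0.9]
finger_gap: 11.8
t 10.7 pos [ 567.9 -189.9   43.5] F [-1.1  0.3 -0.9] gap 11.8 j [-0.38  0.58  1.52  0.    1.04 -2.17]
turn [-0.     0.001 -0.002] shift pre-turn frame [14.5 -1.1  0.4] shift post-turn frame [14.5 -1.1  0.4]
tool axes
 [[-0.002 -0.978 -0.21 ]
 [ 0.001 -0.21   0.978]
 [-1.     0.002  0.001]]
[-184.07137462   -0.37838525   43.48581366]
```

View pics/c9.png

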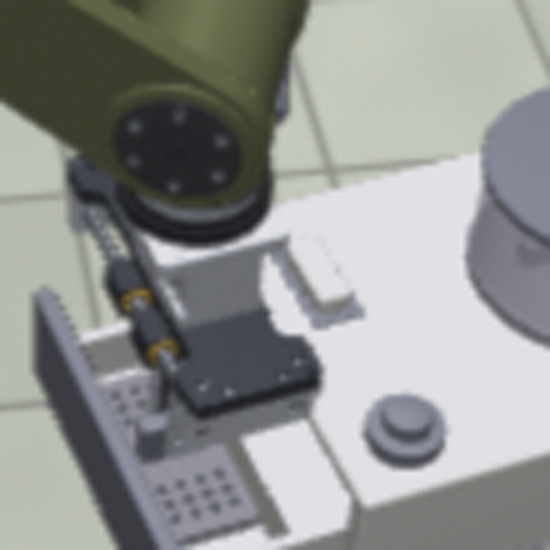

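```bash
python3 -m pendant '[[[0,0,0],[7,0,0],1],[[0,0,0],[4,0,0],1],[[0,0,0],[2,0,0],1],[[0,0,0],[0,0,0],1],[[0,0,0],[0,0,0],1]]'; python3 -m pendant '[[[0,0,0],[1,0,0],1],[[0,0,0],[0,0,0],1]]'
```

```text
time_s: 11.17
position: [568.7, -190.2, 32.4]
tool_rot: [-1.363, 1.102, 1.363]
contact_force: [0.0, -0.5, -1.9]
finger_gap: 12.0
time_s: 11.33
position: [568.8, -190.2, 31.5]
tool_rot: [-1.363, 1.102, 1.363]
contact_force: [0.1, 0.2, -1.5]
finger_gap: 11.7
```

```bash
python3 -m pendant '[[[0,0,0],[1.5,0,0],1],[[0,0,0],[0.5,0,0],1],[[0,0,0],[0,0,0],1]]'; python3 -m pendant '[[[0,0,0],[1,0,0],1],[[0,0,0],[0,0,0],1]]'
```

```text
time_s: 11.58
position: [568.6, -190.2, 29.3]
tool_rot: [-1.363, 1.102, 1.363]
contact_force: [0.4, 0.4, -1.2]
finger_gap: 11.5
time_s: 11.75
position: [568.8, -190.3, 28.7]
tool_rot: [-1.364, 1.102, 1.363]
contact_force: [-0.7, -0.2, 0.9]
finger_gap: 11.7
```

```bash
python3 -m pendant '[[[0,0,0],[0.5,0,0],0.2],[[0,0,0],[0,0,0],0.2],[[0,0,0],[0,0,0],0.2],[[0,0,0],[0,0,0],0.2],[[0,0,0],[0,0,0],0.2]]'; python3 -m pendant '[[[0,0,0],[-8,0,0],0.2],[[0,0,0],[-25,0,0],0.2],[[0,0,0],[-35,0,0],0.2],[[0,0,0],[-35,0,0],0.2],[[0,0,0],[-15,0,0],0.2]]'; python3 - <<'E'
from h import *
plan(mw(-275,0,150),MP[2]); print(own(ctrl.sense()['position']))
n='side'; x,y,w,h=(305,220,110,110)
d=snap(n,n+'10.png'); cv2.imwrite('pics/c10.png',cv2.resize(d['frame'][y:y+h,x:x+w,::-1],None,fx=5,fy=5,interpolation=2))
E
```

```text
time_s: 12.17
position: [568.7, -190.2, 27.9]
tool_rot: [-1.363, 1.102, 1.363]
contact_force: [-1.3, 0.4, 0.7]
finger_gap: 36.9
time_s: 12.58
position: [569.9, -190.7, 151.4]
tool_rot: [-1.368, 1.1, 1.358]
contact_force: [0.7, 0.5, 0.7]
finger_gap: 37.9
t 12.58 pos [ 569.9 -190.7  151.4] F [0.7 0.5 0.7] gap 37.9 j [-0.38  0.46  1.44  0.    1.24 -2.17]
turn [-0.    -0.003  0.005] shift pre-turn frame [ 1.  92.7  1.5] shift post-turn frame [ 1.4 92.7  1.5]
tool axes
 [[ 0.005 -0.978 -0.21 ]
 [-0.002 -0.21   0.978]
 [-1.    -0.005 -0.003]]
[-182.28064129   -1.53621688  151.40993695]
```

View pics/c10.png

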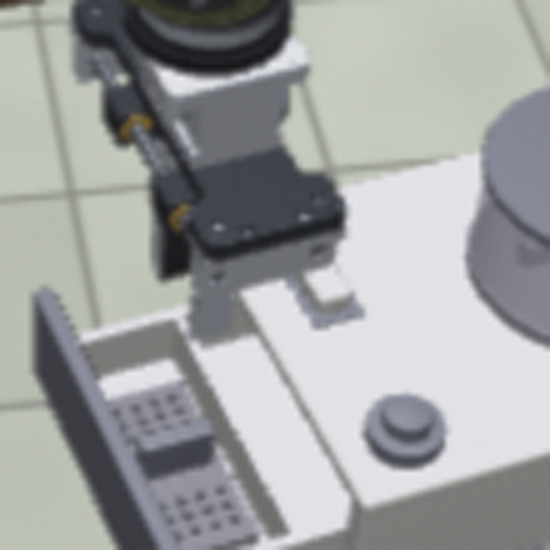

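The insert lies flat in the front compartment, grip upwards. Next I back off, close the fingers, and go down in front of the drawer.

```bash
python3 -m pendant '[[[0,0,0],[0,31,1],1],[[0,0,0],[0,31,0],1],[[0,0,0],[0,31,0],1],[[0,0,0],[20,0,0],1],[[0,0,0],[30,0,0],1]]'; python3 -m pendant '[[[0,0,0],[30,0,0],1],[[0,0,0],[30,0,0],1],[[0,0,0],[0,0,0],1],[[0,0,0],[0,0,0],1]]'; python3 - <<'E'
from h import *
plan(mw(-275,0,40),MP[2]); print(own(ctrl.sense()['position']))
out=[]
for n,(x,y,w,h) in [('top',(320,140,130,120)),('side',(290,220,130,120))]:
    d=snap(n,n+'11.png'); out.append(cv2.resize(d['frame'][y:y+h,x:x+w,::-1],None,fx=3.07,fy=3.07,interpolation=2))
cv2.imwrite('pics/c11.png',np.hstack(out))
E
```

```text
time_s: 13.05
position: [477.9, -209.9, 98.3]
tool_rot: [-1.367, 1.101, 1.357]
contact_force: [1.2, -1.0, 1.3]
finger_gap: 7.9
time_s: 13.38
position: [477.1, -208.5, 35.7]
tool_rot: [-1.361, 1.102, 1.365]
contact_force: [0.2, 0.5, 0.0]
finger_gap: 0.2
t 13.38 pos [ 477.1 -208.5   35.7] F [0.2 0.5 0. ] gap 0.2 j [-0.48  0.45  1.76  0.    0.94 -2.26]
turn [-0.     0.002 -0.002] shift pre-turn frame [-4.3 -1.8 -0.5] shift post-turn frame [-4.3 -1.8 -0.5]
tool axes
 [[-0.002 -0.978 -0.21 ]
 [ 0.001 -0.21   0.978]
 [-1.     0.002  0.002]]
[-276.77326309    0.51275427   35.71980188]
```

View pics/c11.png

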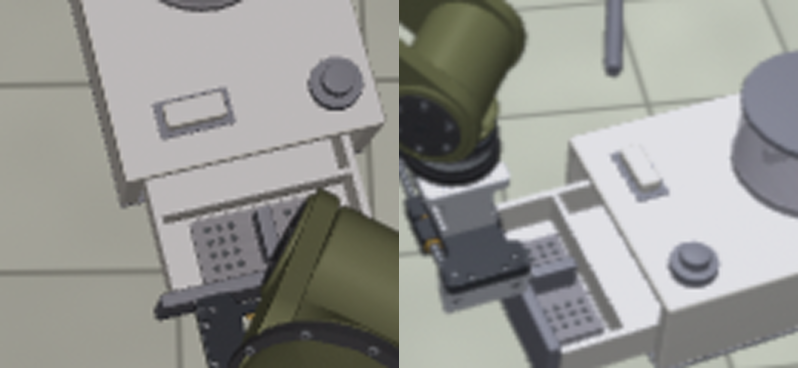

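```bash
python3 -m pendant '[[[0,0,0],[-4,-10,0],1],[[0,0,0],[0,-8,0],1],[[0,0,0],[0,-4,0],1],[[0,0,0],[0,-4,0],1],[[0,0,0],[0,-4,0],1]]'; python3 -m pendant '[[[0,0,0],[0,-4,0],1],[[0,0,0],[0,-4,0],1],[[0,0,0],[0,-4,0],1],[[0,0,0],[0,-4,0],1],[[0,0,0],[0,-4,0],1]]'; python3 - <<'E'
from h import *
plan(mw(-170,0,40),MP[2]); print(own(ctrl.sense()['position']))
E
```

```text
time_s: 13.9
position: [507.3, -202.4, 40.3]
tool_rot: [-1.364, 1.101, 1.363]
contact_force: [0.3, 0.0, -0.3]
finger_gap: 0.6
time_s: 14.32
position: [526.6, -198.1, 39.9]
tool_rot: [-1.363, 1.102, 1.364]
contact_force: [-4.5, 0.4, 2.9]
finger_gap: 0.5
t 14.32 pos [ 526.6 -198.1   39.9] F [-4.5  0.4  2.9] gap 0.5 j [-0.42  0.52  1.63 -0.    0.99 -2.21]
turn [-0.     0.    -0.001] shift pre-turn frame [ -0.1 -56.2  -0.3] shift post-turn frame [ -0.1 -56.2  -0.3]
tool axes
 [[-0.001 -0.978 -0.21 ]
 [ 0.    -0.21   0.978]
 [-1.     0.001  0.   ]]
[-226.22409498    0.28430287   39.91370661]
```

```bash
python3 -m pendant '[[[0,0,0],[0,-4,0],1],[[0,0,0],[0,-4,0],1],[[0,0,0],[0,-4,0],1],[[0,0,0],[0,-4,0],1],[[0,0,0],[0,-4,0],1]]'; python3 -m pendant '[[[0,0,0],[0,-4,0],1],[[0,0,0],[0,-4,0],1],[[0,0,0],[0,-4,0],1],[[0,0,0],[0,-4,0],1],[[0,0,0],[0,0,0],1]]'; python3 - <<'E'
from h import *
plan(mw(-170,0,40),MP[2]); print(own(ctrl.sense()['position']))
n='side'; x,y,w,h=(305,220,110,110)
d=snap(n,n+'12.png'); cv2.imwrite('pics/c12.png',cv2.resize(d['frame'][y:y+h,x:x+w,::-1],None,fx=5,fy=5,interpolation=2))
E
```

```text
time_s: 14.73
position: [546.2, -193.9, 39.8]
tool_rot: [-1.363, 1.102, 1.364]
contact_force: [-5.7, 0.9, 3.2]
finger_gap: 0.1
time_s: 15.15
position: [562.2, -190.4, 39.8]
tool_rot: [-1.363, 1.101, 1.364]
contact_force: [-3.6, -0.0, 1.6]
finger_gap: 0.7
t 15.15 pos [ 562.2 -190.4   39.8] F [-3.6 -0.   1.6] gap 0.7 j [-0.39  0.58  1.54  0.    1.03 -2.17]
turn [ 0.  0. -0.] shift pre-turn frame [ -0.2 -19.8  -0.4] shift post-turn frame [ -0.2 -19.8  -0.4]
tool axes
 [[-0.    -0.978 -0.21 ]
 [ 0.    -0.21   0.978]
 [-1.     0.     0.   ]]
[-189.76652472    0.35396659   39.76099969]
```

View pics/c12.png

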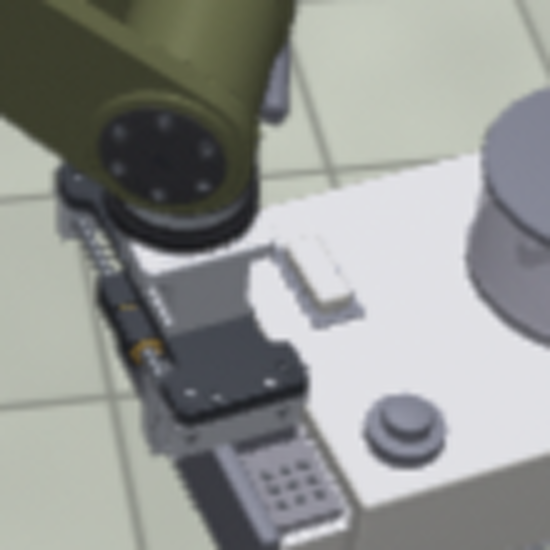

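```bash
python3 -m pendant '[[[0,0,0],[0,-4,0],1],[[0,0,0],[0,-4,0],1],[[0,0,0],[0,-4,0],1],[[0,0,0],[0,-3,0],1],[[0,0,0],[0,-2,0],1]]'; python3 -m pendant '[[[0,0,0],[0,-2,0],1],[[0,0,0],[0,-2,0],1]]';python3 -m pendant '[[[0,0,0],[0,-2,0],1],[[0,0,0],[0,-1,0],1]]'
```

```text
time_s: 15.62
position: [578.1, -186.9, 39.7]
tool_rot: [-1.362, 1.102, 1.364]
contact_force: [-4.9, 2.1, 1.9]
finger_gap: 0.5
time_s: 15.78
position: [581.7, -186.2, 39.7]
tool_rot: [-1.362, 1.102, 1.365]
contact_force: [-8.6, 2.2, 4.0]
finger_gap: 0.8
time_s: 15.95
position: [584.5, -185.5, 39.7]
tool_rot: [-1.362, 1.103, 1.365]
contact_force: [-10.2, 1.6, 4.9]
finger_gap: 0.7
```

```bash
python3 -c "
from h import *
print(own(ctrl.sense()['position']))"
```

```text
[-166.95401329    0.43010525   39.72522557]
```

The push has reached the catch ramp, so I switch to 1 mm steps.

```bash
python3 -m pendant '[[[0,0,0],[0,-1,0],1],[[0,0,0],[0,-1,0],1]]';python3 -m pendant '[[[0,0,0],[0,-1,0],1],[[0,0,0],[0,-1,0],1]]';python3 -m pendant '[[[0,0,0],[0,-1,0],1],[[0,0,0],[0,-1,0],1]]'
```

```text
time_s: 16.12
position: [586.2, -185.1, 39.7]
tool_rot: [-1.362, 1.103, 1.365]
contact_force: [-10.7, 2.1, 4.6]
finger_gap: 0.6
time_s: 16.28
position: [588.1, -184.7, 39.7]
tool_rot: [-1.361, 1.103, 1.365]
contact_force: [-11.8, 1.7, 5.6]
finger_gap: 0.5
time_s: 16.45
position: [589.9, -184.3, 39.7]
tool_rot: [-1.361, 1.103, 1.366]
contact_force: [-12.8, 2.3, 6.8]
finger_gap: 0.7
```

```bash
python3 -m pendant '[[[0,0,0],[0,-1,0],1],[[0,0,0],[0,-1,0],1]]';python3 -m pendant '[[[0,0,0],[0,-1,0],1]]';python3 -m pendant '[[[0,0,0],[0,-1,0],1]]'; python3 -m pendant '[[[0,0,0],[0,-1,0],1]]'
```

```text
time_s: 16.62
position: [591.9, -183.9, 39.7]
tool_rot: [-1.361, 1.103, 1.365]
contact_force: [-12.0, 1.6, 5.0]
finger_gap: 0.7
time_s: 16.7
position: [593.1, -183.6, 39.8]
tool_rot: [-1.362, 1.102, 1.365]
contact_force: [-8.5, 2.7, 3.4]
finger_gap: 0.8
time_s: 16.78
position: [594.2, -183.4, 39.7]
tool_rot: [-1.362, 1.102, 1.365]
contact_force: [-9.8, 2.8, 3.3]
finger_gap: 0.4
time_s: 16.87
position: [595.2, -183.2, 39.7]
tool_rot: [-1.362, 1.102, 1.365]
contact_force: [-9.2, 1.9, 4.4]
finger_gap: 0.2
```

```bash
python3 -m pendant '[[[0,0,0],[0,-0.7,0],1]]';python3 -m pendant '[[[0,0,0],[0,-0.7,0],1]]'; python3 -m pendant '[[[0,0,0],[0,0,0],1]]'
```

```text
time_s: 16.95
position: [595.9, -183.0, 39.7]
tool_rot: [-1.362, 1.102, 1.365]
contact_force: [-8.0, 2.4, 3.4]
finger_gap: 0.8
time_s: 17.03
position: [596.6, -182.8, 39.8]
tool_rot: [-1.362, 1.102, 1.365]
contact_force: [-7.9, 3.0, 3.0]
finger_gap: -0.0
time_s: 17.12
position: [596.8, -182.8, 39.7]
tool_rot: [-1.362, 1.102, 1.365]
contact_force: [-6.2, 2.5, 1.9]
finger_gap: 0.5
```

```bash
python3 -m pendant '[[[0,0,0],[0,-0.7,0],1]]';python3 -m pendant '[[[0,0,0],[0,-0.7,0],1]]'; python3 -m pendant '[[[0,0,0],[0,-0.5,0],1]]'; python3 -c "
from h import *
print(own(ctrl.sense()['position']))
n='side'; x,y,w,h=(305,220,110,110)
d=snap(n,n+'13.png'); cv2.imwrite('pics/c13.png',cv2.resize(d['frame'][y:y+h,x:x+w,::-1],None,fx=5,fy=5,interpolation=2))"
```

```text
time_s: 17.2
position: [597.4, -182.7, 39.7]
tool_rot: [-1.362, 1.102, 1.365]
contact_force: [-6.5, 2.5, 2.5]
finger_gap: 0.5
time_s: 17.28
position: [598.2, -182.6, 39.7]
tool_rot: [-1.362, 1.102, 1.364]
contact_force: [-4.4, 1.4, 1.8]
finger_gap: 0.5
time_s: 17.37
position: [598.9, -182.5, 39.7]
tool_rot: [-1.363, 1.102, 1.364]
contact_force: [-2.2, 1.5, -0.3]
finger_gap: 0.1
[-152.19981015    0.36365024   39.70154521]
```

View pics/c13.png

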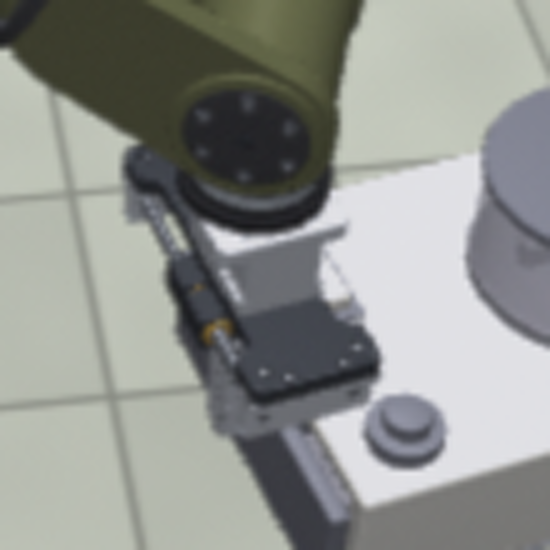

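```bash
python3 -m pendant '[[[0,0,0],[0,-0.5,0],1]]';python3 -m pendant '[[[0,0,0],[0,-0.5,0],1]]'; python3 -m pendant '[[[0,0,0],[0,-0.5,0],1]]';python3 -m pendant '[[[0,0,0],[0,0,0],1]]'
```

```text
time_s: 17.5
position: [599.3, -182.5, 39.7]
tool_rot: [-1.363, 1.102, 1.364]
contact_force: [-5.0, 1.8, 0.0]
finger_gap: 0.6
time_s: 17.58
position: [599.7, -182.4, 39.7]
tool_rot: [-1.362, 1.102, 1.364]
contact_force: [-5.6, 1.1, 0.2]
finger_gap: 0.6
time_s: 17.67
position: [600.2, -182.3, 39.7]
tool_rot: [-1.362, 1.102, 1.364]
contact_force: [-5.2, 1.7, 1.2]
finger_gap: 0.3
time_s: 17.75
position: [600.2, -182.2, 39.7]
tool_rot: [-1.362, 1.102, 1.364]
contact_force: [-4.8, 3.1, 1.2]
finger_gap: 0.6
```

```bash
python3 -m pendant '[[[0,0,0],[0,-0.5,0],1]]';python3 -m pendant '[[[0,0,0],[0,-0.5,0],1]]'; python3 -m pendant '[[[0,0,0],[0,-0.5,0],1]]';python3 -m pendant '[[[0,0,0],[0,-0.5,0],1]]'
```

```text
time_s: 17.83
position: [600.6, -182.2, 39.7]
tool_rot: [-1.362, 1.102, 1.364]
contact_force: [-6.1, 2.3, 1.5]
finger_gap: 0.4
time_s: 17.92
position: [601.1, -182.1, 39.7]
tool_rot: [-1.362, 1.102, 1.364]
contact_force: [-6.0, 2.2, 1.2]
finger_gap: 0.2
time_s: 18.0
position: [601.6, -182.0, 39.7]
tool_rot: [-1.362, 1.102, 1.364]
contact_force: [-6.0, 2.6, 0.5]
finger_gap: 0.9
time_s: 18.08
position: [602.1, -181.9, 39.7]
tool_rot: [-1.362, 1.102, 1.364]
contact_force: [-5.7, 1.6, 1.2]
finger_gap: 0.4
```

```bash
python3 -m pendant '[[[0,0,0],[0,-0.5,0],1]]';python3 -m pendant '[[[0,0,0],[0,-0.5,0],1]]'; python3 -m pendant '[[[0,0,0],[0,-0.5,0],1]]'
```

```text
time_s: 18.17
position: [602.4, -181.7, 39.7]
tool_rot: [-1.362, 1.103, 1.365]
contact_force: [-11.6, 1.2, 5.2]
finger_gap: 0.3
time_s: 18.25
position: [602.4, -181.8, 39.7]
tool_rot: [-1.361, 1.103, 1.366]
contact_force: [-15.0, -0.4, 6.6]
finger_gap: 0.5
time_s: 18.33
position: [602.5, -181.7, 39.7]
tool_rot: [-1.361, 1.104, 1.367]
contact_force: [-18.8, 0.4, 9.4]
finger_gap: 0.7
```

The stop is felt at about 19 N. I give it one more small press, then withdraw.

```bash
python3 -m pendant '[[[0,0,0],[0,-0.3,0],1]]';python3 -m pendant '[[[0,0,0],[0,1,0],1],[[0,0,0],[0,2,0],1],[[0,0,0],[0,3,0],1],[[0,0,0],[0,10,0],1],[[0,0,0],[0,30,0],1]]'; python3 -m pendant '[[[0,0,0],[0,35,0],1],[[0,0,0],[0,30,0],1],[[0,0,0],[0,0,0],1]]'; python3 - <<'E'
from h import *
print(own(ctrl.sense()['position']))
out=[]
for n,(x,y,w,h) in [('top',(320,140,130,120)),('side',(290,220,130,120))]:
    d=snap(n,n+'14.png'); out.append(cv2.resize(d['frame'][y:y+h,x:x+w,::-1],None,fx=3.07,fy=3.07,interpolation=2))
cv2.imwrite('pics/c14.png',np.hstack(out))
E
```

```text
time_s: 18.42
position: [602.5, -181.7, 39.7]
tool_rot: [-1.36, 1.104, 1.367]
contact_force: [-21.0, -0.1, 10.2]
finger_gap: 0.5
time_s: 18.83
position: [561.2, -191.0, 40.2]
tool_rot: [-1.367, 1.1, 1.361]
contact_force: [-0.3, -0.2, -0.0]
finger_gap: 0.5
time_s: 19.08
position: [492.2, -205.7, 39.8]
tool_rot: [-1.361, 1.103, 1.363]
contact_force: [-0.7, 1.0, 0.2]
finger_gap: 0.3
[-2.61414086e+02  1.50604680e-01  3.98264500e+01]
```

View pics/c14.png

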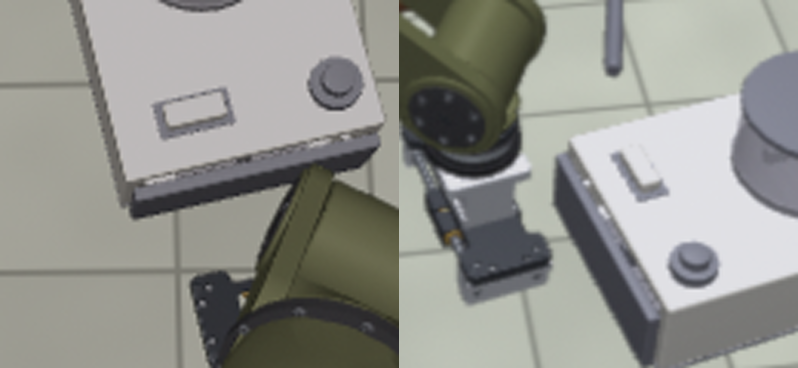

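The drawer stays shut, with the same latch gap as at the start. I lift away, wait a second, and check once more.

```bash
python3 -m pendant '[[[0,0,0],[-30,0,0],1],[[0,0,0],[-35,0,0],1],[[0,0,0],[-35,0,0],1],[[0,0,0],[-30,0,0],1],[[0,0,0],[0,0,0],1]]' >/dev/null; python3 -m pendant '[[[0,0,0],[0,0,0],1],[[0,0,0],[0,0,0],1],[[0,0,0],[0,0,0],1],[[0,0,0],[0,0,0],1],[[0,0,0],[0,0,0],1]]'; python3 -c "
from h import *
snap('side','s15.png')"
```

```text
time_s: 20.02
position: [495.6, -204.7, 169.0]
tool_rot: [-1.362, 1.102, 1.365]
contact_force: [-0.1, -0.2, 0.4]
finger_gap: 0.8
```

View pics/s15.png

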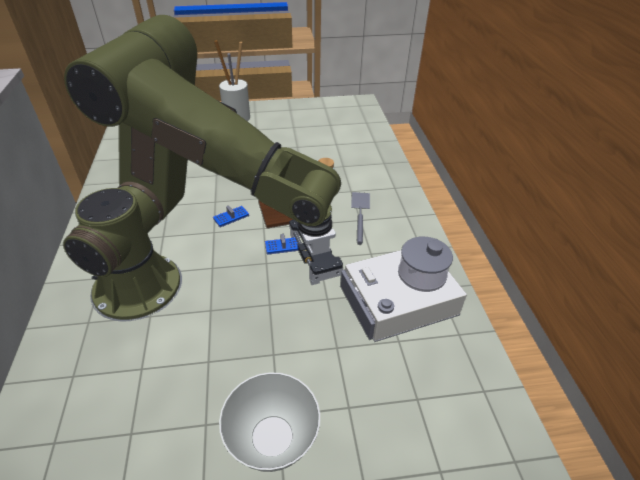

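The drawer is shut at (357,300), and the bowl, spatula, blue inserts and start button are where they were. The arm is clear, so I hand in.

```bash
python3 -c "
from cell import ctrl
print(ctrl.job_done())"
```

```text
the job is handed in; nothing more can be done
None
```

The insert is put away and the drawer is shut; I handed the job in at about 20 s of the 72 s allowed. I pressed the release key, moved the steel insert from the board to the front compartment, laid it flat with the grip up and let go. Then I pushed the drawer in until I felt the stop.

- **Drawer:** the push force peaked at about 13 N on the catch ramp, fell to about 5–6 N, then rose to 21–23 N at the stop, well under 35 N. More than a second after I let go it was still shut, with the same gap as at the start and the key back up.
- **Other things:** the bowl, spatula and blue look-alikes look unmoved in the last picture, and I never touched the start button. The arm hid the cup and most of the jar in that picture, but I never went near them.
- **Disagreements:** the cameras differed by a few mm on where the drawer was and how the insert sat in the gripper, which was within the clearance. One force reading while pressing the key was about 0 N, and the next were about 5 N as expected.

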